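# Lay out a stripped gearbox: each drive gear opposite the gear it runs with

## Task

A motorcycle gearbox is laid out for inspection: its four driven gears lie in a row on the rubber mat, and you lay its four loose drive gears flat on the mat as a second row on the robot's side of them, each squarely in front of the driven gear it runs with and about 2 cm clear of it: the smallest drive gear runs with the largest driven gear, the next smallest with the next largest, and so on to the largest drive gear with the smallest driven gear. The ball bearing goes flat on the mat at the left-hand end of this new row, as seen from the robot, in line with it and about 2 cm clear of the leftmost drive gear. Leave the driven gears where they lie.

Things in the scene. Friction and masses are not known exactly. Their poses are not given: they have to be found in the camera images.
- driven_80_mid (a point): centre (half-way up) of the largest driven gear: a flat steel spur gear, outside diameter 80 mm, 12 mm thick, 38 teeth, bore 20 mm. It lies flat and loose in the row on the black rubber mat (top of the mat 3 mm above the bench); neighbours in the row are 90 mm apart, centre to centre. Its z is up, its x points squarely across the row, away from the robot, its y along the row to the robot's left.
- driven_70_mid (a point): centre (half-way up) of the second largest driven gear: a flat steel spur gear, outside diameter 70 mm, 12 mm thick, 33 teeth, bore 20 mm, four small dogs 3 mm high on its upper face. It lies flat and loose in the row on the black rubber mat (top of the mat 3 mm above the bench); neighbours in the row are 90 mm apart, centre to centre. Its z is up, its x points squarely across the row, away from the robot, its y along the row to the robot's left.
- driven_60_mid (a point): centre (half-way up) of the second smallest driven gear: a flat steel spur gear, outside diameter 60 mm, 12 mm thick, 28 teeth, bore 20 mm. It lies flat and loose in the row on the black rubber mat (top of the mat 3 mm above the bench); neighbours in the row are 90 mm apart, centre to centre. Its z is up, its x points squarely across the row, away from the robot, its y along the row to the robot's left.
- driven_50_mid (a point): centre (half-way up) of the smallest driven gear: a flat steel spur gear, outside diameter 50 mm, 12 mm thick, 23 teeth, bore 20 mm. It lies flat and loose in the row on the black rubber mat (top of the mat 3 mm above the bench); neighbours in the row are 90 mm apart, centre to centre. Its z is up, its x points squarely across the row, away from the robot, its y along the row to the robot's left.
- drive_32_mid (a point): centre (half-way up) of the smallest drive gear: a flat steel spur gear, outside diameter 32 mm, 14 mm thick, 14 teeth, bore 17 mm, under 0.35 kg. It lies flat and loose on the bench, off the mat, turned anyhow. z up.
- drive_42_mid (a point): centre (half-way up) of the second smallest drive gear: a flat steel spur gear, outside diameter 42 mm, 14 mm thick, 19 teeth, bore 17 mm, under 0.35 kg. It lies flat and loose on the bench, off the mat, turned anyhow. z up.
- drive_52_mid (a point): centre (half-way up) of the second largest drive gear: a flat steel spur gear, outside diameter 52 mm, 14 mm thick, 24 teeth, bore 17 mm, under 0.35 kg. It lies flat and loose on the bench, off the mat, turned anyhow. z up.
- drive_62_mid (a point): centre (half-way up) of the largest drive gear: a flat steel spur gear, outside diameter 62 mm, 14 mm thick, 29 teeth, bore 17 mm, under 0.35 kg. It lies flat and loose on the bench, off the mat, turned anyhow. z up.
- bearing_mid (a point): centre (half-way up) of the ball bearing: smooth steel outer ring of 47 mm diameter, 14 mm wide, bore 17 mm, open, with its balls showing. It lies flat and loose on the bench, off the mat. z up.
Not all that is in view belongs to the job. Leave any green or purple look-alike of the part that bears drive_62_mid alone.

How it is judged (in metres and radians):
At the end, for the whole second after the job is handed in: Flat and at rest on the mat: each drive gear within 12 mm of straight in front of its driven gear, tooth tips 8 to 32 mm apart; the bearing at the left end of the drive row, in line within 15 mm, 8 to 32 mm from the leftmost drive gear. No driven gear moved over 12 mm (x of drive_32_mid in the frame of driven_80_mid between -0.088 and -0.064 m and y of drive_32_mid in the frame of driven_80_mid between -0.012 and 0.012 m and x of drive_42_mid in the frame of driven_70_mid between -0.088 and -0.064 m and y of drive_42_mid in the frame of driven_70_mid between -0.012 and 0.012 m and x of drive_52_mid in the frame of driven_60_mid between -0.088 and -0.064 m and y of drive_52_mid in the frame of driven_60_mid between -0.012 and 0.012 m and x of drive_62_mid in the frame of driven_50_mid between -0.088 and -0.064 m and y of drive_62_mid in the frame of driven_50_mid between -0.012 and 0.012 m and ((horizontal distance between bearing_mid and drive_32_mid between 0.0475 and 0.0715 m and x of bearing_mid in the frame of driven_80_mid between -0.091 and -0.061 m) or (horizontal distance between bearing_mid and drive_42_mid between 0.0525 and 0.0765 m and x of bearing_mid in the frame of driven_70_mid between -0.091 and -0.061 m) or (horizontal distance between bearing_mid and drive_52_mid between 0.0575 and 0.0815 m and x of bearing_mid in the frame of driven_60_mid between -0.091 and -0.061 m) or (horizontal distance between bearing_mid and drive_62_mid between 0.0625 and 0.0865 m and x of bearing_mid in the frame of driven_50_mid between -0.091 and -0.061 m)) and y of bearing_mid in the frame of driven_80_mid above 0.03 m and y of bearing_mid in the frame of driven_70_mid above 0.03 m and y of bearing_mid in the frame of driven_60_mid above 0.03 m and y of bearing_mid in the frame of driven_50_mid above 0.03 m and angle between each of drive_32_mid, drive_42_mid, drive_52_mid, drive_62_mid, bearing_mid's own z axis and vertical below 0.08 rad and height (world z) of each of drive_32_mid, drive_42_mid, drive_52_mid, drive_62_mid, bearing_mid below 0.014 m and linear speed of each of drive_32, drive_42, drive_52, drive_62, bearing below 0.02 m/s and distance of each of driven_80_mid, driven_70_mid, driven_60_mid, driven_50_mid from where it was at the start of the episode below 0.012 m); the robot touches nothing.
It fails at once if the driven gear of 80 mm was shifted more than 15 mm (distance of driven_80_mid from where it was at the start of the episode above 0.015 m).
It fails at once if the driven gear of 70 mm was shifted more than 15 mm (distance of driven_70_mid from where it was at the start of the episode above 0.015 m).
It fails at once if the driven gear of 60 mm was shifted more than 15 mm (distance of driven_60_mid from where it was at the start of the episode above 0.015 m).
It fails at once if the driven gear of 50 mm was shifted more than 15 mm (distance of driven_50_mid from where it was at the start of the episode above 0.015 m).
It also fails if it takes over 106 s, if anything falls off the work surface, if the arm or the gripper's body presses on something with over 40 N, if the wrist force passes 120 N, or if a joint passes its speed limit or range.

## Robot

A 6-joint arm with a two-finger parallel gripper is mounted at the origin on the work surface. World frame = base frame: x ahead of the robot, y to its left, z up, the work surface at z = 0. Lengths are in mm, angles in rad, forces in N, time in s.
With the tool pointing down it reaches from about 350 to 975 mm from the base axis. Payload 7.1 kg.
Tool frame: the origin (TCP) lies at the very end of the fingers, on their centre line; the grasp point (between the pads) lies 19 mm behind it; z points along the fingers, y is the direction in which the jaws open and shut (so a half turn about z gives the same grasp; the last joint's range is limited). The gripper opens to 88 mm and grips with 3 to 60 N. Pads are 20 mm wide; open, the fingers measure 115 mm over their backs; the gripper's body (75 mm by 178 mm) begins 61 mm behind the grasp point.
Start: joints at [-1.262, 0.423, 1.63, -0, 1.089, -0.019], TCP at [201.243, -591.698, 222.675] pointing down, gripper open.
Joint ranges: [-3, 3], [-0.9, 2.11], [0.09, 2.58], [-1.31, 4.45], [0.11, 2.69], [-2.54, 2.54]. Speed limits (rad/s): [2.39, 2.39, 3.01, 3.14, 3.14, 3.14].

## Interface

Orientations are given as a rotation vector (axis times angle).
In Python, from workcell import readout, imaging, close_job gives the robot as it stands.
- The arm moves only by the tool carry_out, never from a script. Its argument "rows" is a list of rows, each a list of 3 entries, a list of its own where there are three numbers: the shift along the tool's x, y, z in m, then the turn, a rotation vector about the tool's x, y, z in rad, then the closure, from 0 (fully open) to 1 (shut). In form: [[[dx, dy, dz], [wx, wy, wz], hand], ...]. A call has 1 to 12 rows; each row shifts and turns the commanded pose from where the row before left it, along the tool's axes as they then stand; what a row does not reach is not made up. A row lasts 1/12 s, in which the tool goes at most 41.7 mm and 7.16 degrees, less where a joint would pass 70% of its speed; a pose out of reach is approached as far as the arm can. A call with a gripper value outside its range is refused whole. The fingers move at their own pace and stop on an object; the grip force is fixed at half the most. Time passes only in rows, so rows that do not move let the fingers close. It gives the time, the measured TCP pose, the force and the opening at its end, in the units of the state.
- readout.get_obs(): the state, without advancing time (a new reading comes with each control period).
- imaging.get_image(name): name is "scene" or "top" or "wrist"; returns the picture (384x512x3 uint8, red, green, blue); there is no depth.
- imaging.camera_params(name): a dict with "fx", "fy", "cx", "cy" (pixels), "rvec" (rotation vector, rad) and "tvec" (3), from world to camera coordinates, as OpenCV has them; the wrist camera has in their place "T_tool_cam" (4x4, takes a point from camera to tool coordinates, whose origin is the TCP and whose axes are the flange's). Camera axes: x right, y down, z forward; pixel columns grow to the right and rows downward; lengths in mm; the calibration is good to about 2 mm. The wrist camera is an equidistant fisheye: a pixel r from the principal point sees the ray r / f radians off the axis. A picture is of the moment at which its call begins: read the wrist's pose just before it. camera_params takes no time and is no camera call.
- close_job(): hands the job in, once; it reports no verdict.
The state is a dict: "t": time; "qpos": joint angles; "qvel": joint speeds; "joint_torque": joint torques, N m; "ee_pos": TCP position; "orientation": TCP orientation; "ft_force": force on the tool from outside, world axes, zero at the start; "moment": the same for the moment, N m; "width": finger opening in mm.
Only numpy, scipy, OpenCV 4.12 (cv2) and the standard library are available. Lean on these libraries where they do the work, as an engineer would, in place of code of your own. Each camera call takes 0.05 s, during which the arm holds its last target.

## Working session

There is one attempt and no reset: what is moved stays moved. The work goes in short steps, Python scripts to look and compute and a tool call to move; the robot and the scene stay as the last step left them, time stands still between calls to the robot, and variables do not carry over. Pictures are saved under pics/ and viewed, and the job is handed in when it is done.

Besides the shell and the picture viewer there is one more tool, called by a JSON object that holds its "name" and its "arguments". carry_out: Moves the arm, as the interface text tells. Its arguments: {"type":"object","properties":{"rows":{"type":"array","items":{"type":"array"}}},"required":["rows"]}

```bash
mkdir -p pics; ls; python3 - <<'E'
from workcell import readout, imaging
import cv2
o=readout.get_obs();print(o)
for n in("top","scene","wrist"):
    im=imaging.get_image(n);cv2.imwrite(f"pics/{n}0.png",im[:,:,::-1]);print(n,imaging.camera_params(n))
E
```

```text
pics
{'t': 0.0, 'qpos': array([-1.26198470e+00,  4.23830718e-01,  1.63070413e+00, -5.87523307e-06,
        1.08858992e+00, -1.90302894e-02]), 'qvel': array([-7.10101968e-05, -2.38252893e-03,  1.71378168e-04,  1.60792551e-04,
       -3.09872877e-04,  1.57231405e-03]), 'joint_torque': array([-2.17804845e-03, -5.44633698e+01, -2.73666877e+01,  6.41845074e-02,
        2.28467421e-02, -1.36342119e-04]), 'ee_pos': array([ 201.08381627, -591.17294881,  221.90246538]), 'orientation': array([-3.09798393e+00, -5.12426697e-01,  3.55398020e-04]), 'ft_force': array([-0.48612635, -0.11222932,  0.05232405]), 'moment': array([-0.01953284, -0.04198002, -0.01041727]), 'width': 87.91509616813987}
top {'fx': 397.85223921076556, 'fy': 397.85223921076556, 'cx': 258.44491313020643, 'cy': 195.08803394552046, 'rvec': array([ 2.13035305, -2.10903585,  0.18641797]), 'tvec': array([ -8.29549929, 495.47843869, 958.67559012])}
scene {'fx': 408.1182446918581, 'fy': 408.1182446918581, 'cx': 254.85383499536127, 'cy': 196.70586610572255, 'rvec': array([ 1.86068108,  1.92102752, -0.58915425]), 'tvec': array([   9.67170253, -392.85805948, 1210.57090975])}
wrist {'fx': 297.3186396354542, 'fy': 297.3186396354542, 'cx': 254.28702926188703, 'cy': 191.7509459295603, 'T_tool_cam': array([[-9.04532695e-04, -9.61848540e-01, -2.73581007e-01,
         7.42270430e+01],
       [ 9.99999510e-01, -9.79791139e-04,  1.38454144e-04,
         1.84110858e-01],
       [-4.01224163e-04, -2.73580748e-01,  9.61848956e-01,
        -1.61692579e+02],
       [ 0.00000000e+00,  0.00000000e+00,  0.00000000e+00,
         1.00000000e+00]])}
```

View pics/top0.png

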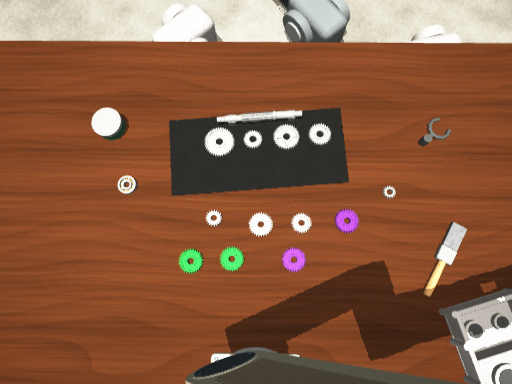

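View pics/scene0.png

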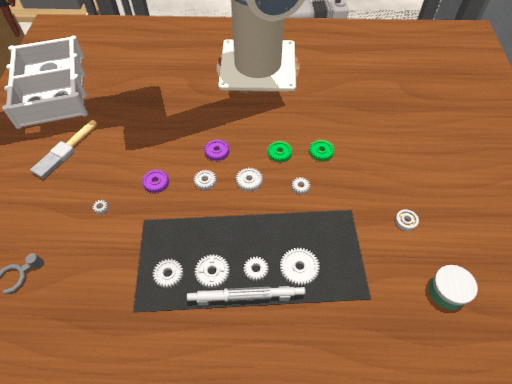

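View pics/wrist0.png

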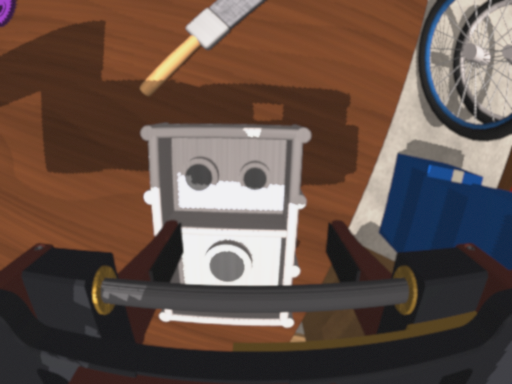

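```bash
cat > h.py <<'E'
import numpy as np,cv2
from scipy.spatial.transform import Rotation as R
from workcell import readout, imaging
def ray(name,uv,obs=None):
    p=imaging.camera_params(name)
    if name=="wrist":
        d=np.array([(uv[0]-p['cx'])/p['fx'],(uv[1]-p['cy'])/p['fy']]);r=np.linalg.norm(d)
        v=np.array([*(np.sin(r)*d/max(r,1e-9)),np.cos(r)])
        T=p['T_tool_cam'];Rt=R.from_rotvec(obs['orientation']).as_matrix()
        return obs['ee_pos']+Rt@T[:3,3],Rt@T[:3,:3]@v
    Rm=cv2.Rodrigues(p['rvec'])[0]
    v=np.array([(uv[0]-p['cx'])/p['fx'],(uv[1]-p['cy'])/p['fy'],1])
    return -Rm.T@p['tvec'],Rm.T@v
def onz(name,uv,z,obs=None):
    c,v=ray(name,uv,obs);return (c+v*(z-c[2])/v[2])
def blobs(name,im,z,amin=40,amax=9000,obs=None,lo=120,k=1):
    hsv=cv2.cvtColor(im,cv2.COLOR_RGB2HSV)
    m=((hsv[...,1]<60)&(hsv[...,2]>lo)).astype(np.uint8)
    out=[]
    for c in cv2.findContours(m,cv2.RETR_EXTERNAL,cv2.CHAIN_APPROX_NONE)[0]:
        h=cv2.convexHull(c);a=cv2.contourArea(h)
        if amin<a<amax:
            M=cv2.moments(h);uv=(M['m10']/M['m00'],M['m01']/M['m00'])
            P=onz(name,uv,z,obs)
            w=np.array([onz(name,q[0],z,obs)[:2] for q in h],np.float32)
            out.append((np.round(uv,1),P[:2].round(1),round(2*cv2.minEnclosingCircle(w)[1],1)))
    return out
E
python3 - <<'E'
from h import *
for n in("top","scene"):
    im=cv2.imread(f"pics/{n}0.png")[:,:,::-1].copy()
    for b in blobs(n,im,15 if n=="x" else 14.5):
        print(n,*b)
im=cv2.imread("pics/top0.png")
cv2.imwrite("pics/crop0.png",cv2.resize(im[90:280,100:410],None,fx=2.5,fy=2.5,interpolation=cv2.INTER_CUBIC))
E
```

```text
top [225.  371.2] [69.3 72.9] 76.2
top [219.3 356.5] [102.7  87.7] 53.8
top [487.  337.3] [ 154.9 -562.3] 228.1
top [451.4 243.5] [ 380.9 -493.8] 110.1
top [300.9 222.5] [ 430.8 -112.9] 51.2
top [260.5 224. ] [425.8  -9. ] 62.0
top [213.6 217.8] [440.7 112.2] 42.1
top [388.7 191.6] [ 513.7 -341.9] 32.5
top [126.3 184.2] [527.5 344.4] 48.7
top [252.5 138.8] [654.5  14.6] 50.4
top [219.  141.2] [647.2 104.3] 80.6
top [286.1 136. ] [663.1 -75.2] 71.1
top [319.6 133.6] [ 670.7 -165.1] 60.9
top [436.3 130.4] [ 682. -477.] 76.3
top [260.1 116.1] [719.   -5.2] 229.5
top [105.8 121.4] [700.7 413. ] 81.3
top [294.7  28.6] [ 981.  -100.3] 60.0
scene [244.4 293.6] [712.2  -6.2] 233.0
scene [455.8 284.3] [679.8 412.7] 86.4
scene [167.2 272.5] [ 672.8 -165. ] 62.2
scene [255.6 267.6] [656.4  14. ] 51.8
scene [211.7 270.1] [664.8 -75.2] 71.8
scene [ 15.6 272.4] [ 682.3 -473.7] 91.4
scene [299.4 265.8] [649.6 103.4] 82.5
scene [406.7 219.5] [532.5 341.4] 55.5
scene [100.  206.2] [ 518.6 -340.8] 38.7
scene [300.4 185.2] [447.1 111.1] 47.2
scene [204.6 179.1] [ 436.2 -113.1] 56.7
scene [248.7 179. ] [433.   -9.4] 66.7
scene [ 51.5 158.5] [ 385.2 -493.3] 111.6
scene [44.4 81.8] [ 110.4 -599.9] 423.9
scene [24.8 26.2] [-147.7 -746.8] 73.2
scene [373.4   8.8] [-271.8  371.1] 341.2
scene [120.1   6.9] [-262.  -466.1] 91.6
```

View pics/crop0.png

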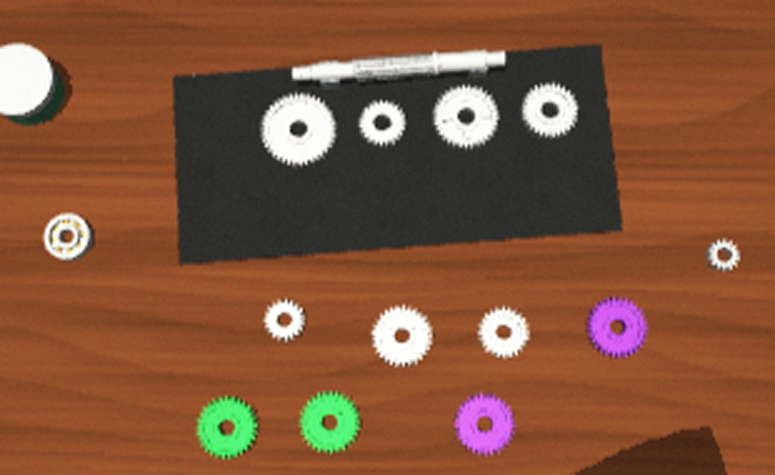

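Loose candidates in the top view, chosen by measured outside diameter:
- 32 mm: (389,192)
- 42 mm: (214,218)
- 62 mm: (260,224)
- 52 mm: (301,222)
- Bearing with balls showing: (126,184)
- Decoys to leave alone: green at (190,261) and (232,259), purple at (347,220) and (293,260)

The driven row from the left is 80 (219,141), 50 (252,139), 70 (286,136) and 60 (320,134). The shaft behind it is at (260,116).

The row yaw is 0.087 rad. I start with the 32 mm gear.

{"name": "carry_out", "arguments": {"rows": [[[0,0,0],[0,0,0.12],0.3],[[0,0,0],[0,0,0.12],0.3],[[0.0333,-0.0222,0.008],[0,0,0],0.3],[[0.0333,-0.0222,0.008],[0,0,0],0.3],[[0.0333,-0.0222,0.008],[0,0,0],0.3],[[0.0333,-0.0222,0.008],[0,0,0],0.3],[[0.0333,-0.0222,0.008],[0,0,0],0.3],[[0.0333,-0.0222,0.008],[0,0,0],0.3],[[0.0333,-0.0222,0.008],[0,0,0],0.3],[[0.0333,-0.0222,0.008],[0,0,0],0.3],[[0.0333,-0.0222,0.008],[0,0,0],0.3],[[0.0333,-0.0222,0.008],[0,0,0],0.3]]}}

```text
t: 1.15
ee_pos: [514.7, -339.8, 142.1]
orientation: [-3.138, -0.138, 0.0]
ft_force: [0.4, -1.0, -0.2]
width: 61.4
```

```bash
cat >> h.py <<'E'
def st(tgt=None,yaw=None):
    o=readout.get_obs();Rt=R.from_rotvec(o['orientation']).as_matrix()
    print('t',round(o['t'],2),'p',o['ee_pos'].round(1),'yaw',round(np.arctan2(Rt[1,0],Rt[0,0]),4),'tilt',round(np.arccos(-Rt[2,2]),4),'F',o['ft_force'].round(1),'w',round(o['width'],1),'q6',o['qpos'].round(2))
    if tgt is not None:
        print('tooldelta',(Rt.T@(np.array(tgt)-o['ee_pos'])).round(1))
    return o
def wr(fn,z=14,**k):
    o=readout.get_obs();im=imaging.get_image("wrist");cv2.imwrite(fn,im[:,:,::-1])
    for b in blobs("wrist",im,z,obs=o,**k):print(*b)
E
python3 - <<'E'
from h import *
st((513.7,-341.9,60))
wr("pics/w1.png")
E
```

```text
t 1.15 p [ 514.7 -339.8  142.1] yaw 0.0878 tilt 0.0003 F [ 0.4 -1.  -0.2] w 61.4 q6 [-0.6   0.51  1.7  -0.    0.93  0.88]
tooldelta [-1.2  2.  82.1]
[328.5 335.9] [ 316.4 -456.6] 17.8
[ 14.8 358. ] [114.  114.1] 308.9
[254.2 299.6] [ 373.8 -352.3] 285.7
[465.6 284.1] [ 395.  -656.7] 48.0
[ 58.7 289.9] [339.5 -78.6] 102.1
[ 69.5 233.7] [ 433.2 -118.3] 62.0
[ 15.  226.3] [428.9 -17.1] 75.0
[257.2 184.8] [ 514.2 -343.2] 34.0
[ 3.4 58.5] [653.3 -10.2] 45.7
[41.1 45.8] [660.4 -79.5] 79.2
[395.8  43.9] [ 678.  -473.1] 81.4
[103.1  30.8] [ 668.2 -167.1] 66.6
[21.4  7.7] [717.3 -33.5] 107.4
```

View pics/w1.png

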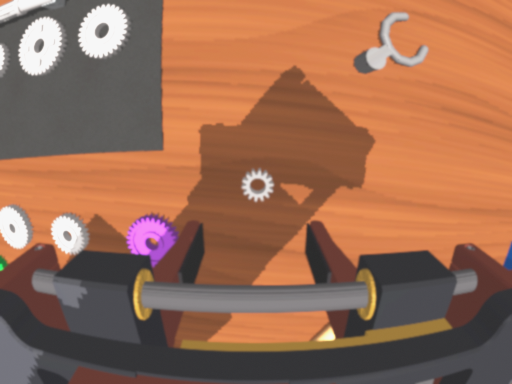

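The wrist view shows the small 14-tooth gear at (257,185), which works out to (514.2,-343.2). The top view agrees within 1.5 mm. I go down and grip it.

{"name": "carry_out", "arguments": {"rows": [[[0,0.001,0.032],[0,0,0],0.3],[[0,0.001,0.032],[0,0,0],0.3],[[0,0.001,0.032],[0,0,0],0.3],[[0,0,0.025],[0,0,0],0.3],[[0,0,0.012],[0,0,0],0.3],[[0,0,0.006],[0,0,0],0.3],[[0,0,0],[0,0,0],1],[[0,0,0],[0,0,0],1],[[0,0,0],[0,0,0],1],[[0,0,0],[0,0,0],1],[[0,0,0],[0,0,0],1],[[0,0,0],[0,0,0],1]]}}

```text
t: 2.2
ee_pos: [514.5, -344.8, 5.0]
orientation: [3.137, 0.138, 0.003]
ft_force: [-1.4, 1.3, 7.4]
width: 31.1
```

{"name": "carry_out", "arguments": {"rows": [[[0,0,0],[0,0,0],1]]}}

```text
t: 2.28
ee_pos: [514.5, -344.8, 5.0]
orientation: [3.137, 0.138, 0.002]
ft_force: [-1.7, 0.9, 6.3]
width: 31.3
```

```bash
python3 - <<'E'
from h import *
st((571.5,97.7,60))
E
```

```text
t 2.28 p [ 514.5 -344.8    5. ] yaw 0.0878 tilt 0.0019 F [-1.7  0.9  6.3] w 31.3 q6 [-0.61  0.71  1.74  0.    0.69  0.87]
tooldelta [  95.7 -435.7  -55.4]
```

{"name": "carry_out", "arguments": {"rows": [[[0,0,-0.02],[0,0,0],1],[[0,0,-0.035],[0,0,0],1],[[0.0096,-0.036,0],[0,0,0],1],[[0.0096,-0.04,0],[0,0,0],1],[[0.0096,-0.04,0],[0,0,0],1],[[0.0096,-0.04,0],[0,0,0],1],[[0.0096,-0.04,0],[0,0,0],1],[[0.0096,-0.04,0],[0,0,0],1],[[0.0096,-0.04,0],[0,0,0],1],[[0.0096,-0.04,0],[0,0,0],1],[[0.0096,-0.04,0],[0,0,0],1],[[0.0096,-0.04,0],[0,0,0],1]]}}

```text
t: 3.28
ee_pos: [574.7, 60.6, 59.1]
orientation: [3.139, 0.138, 0.001]
ft_force: [0.9, -0.4, -1.0]
width: 31.3
```

{"name": "carry_out", "arguments": {"rows": [[[0,-0.03,0],[0,0,0],1],[[0,0,0],[0,0,0],1],[[0,0,0],[0,0,0],1]]}}

```text
t: 3.53
ee_pos: [571.8, 90.1, 58.9]
orientation: [3.138, 0.143, 0.0]
ft_force: [0.6, -1.2, -0.4]
width: 31.1
```

```bash
python3 - <<'E'
from h import *
st((571.5,97.7,8))
wr("pics/w2.png",z=15)
E
```

```text
t 3.53 p [571.8  90.1  58.9] yaw 0.0913 tilt 0.0003 F [ 0.6 -1.2 -0.4] w 31.1 q6 [ 0.14  0.59  1.82 -0.    0.73  1.62]
tooldelta [ 0.4 -7.7 50.9]
[225.4 333.1] [451.3 105.4] 27.7
[ 85.3 290.6] [476.  242.2] 28.4
[254.1 244.7] [545.7  87.5] 42.6
[  7.5 229.5] [526.2 333.9] 49.0
[509.4 135.2] [ 662.6 -137.6] 21.9
[460.8 123.1] [660.9 -71.6] 72.0
[367.4 112.2] [654.   15.7] 50.4
[375.6  37.8] [710.3  14.5] 244.3
```

View pics/w2.png

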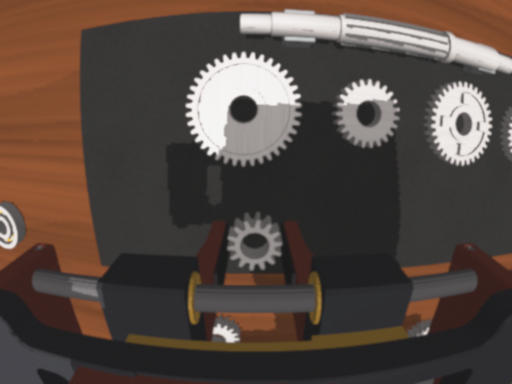

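The held 14-tooth gear is at (254,241), level in the jaws. The 80 mm driven gear is ahead of it at (244,109). I lower it into place.

{"name": "carry_out", "arguments": {"rows": [[[0,-0.0077,0.02],[0,0,-0.004],1],[[0,0,0.018],[0,0,0],1],[[0,0,0.008],[0,0,0],1],[[0,0,0.005],[0,0,0],1],[[0,0,0],[0,0,0],1],[[0,0,0],[0,0,0],1]]}}

```text
t: 4.08
ee_pos: [571.6, 95.0, 7.9]
orientation: [3.138, 0.142, 0.0]
ft_force: [-0.2, 0.0, -0.2]
width: 30.9
```

{"name": "carry_out", "arguments": {"rows": [[[0,-0.0027,0],[0,0,0],1],[[0,0,0.0005],[0,0,0],1],[[0,0,0],[0,0,0],0.5],[[0,0,0],[0,0,0],0.5],[[0,0,0],[0,0,0],0.5],[[0,0,-0.02],[0,0,0],0.5],[[0,0,-0.035],[0,0,0],0.4],[[0,0,-0.02],[0,0,0],0.4],[[0,0,0],[0,0,0],0.4]]}}

```text
t: 4.83
ee_pos: [574.0, 99.3, 86.4]
orientation: [-3.138, -0.144, -0.011]
ft_force: [-0.3, 1.3, 0.2]
width: 52.4
```

```bash
python3 - <<'E'
from h import *
st((440.7,112.2,60))
wr("pics/w3.png",z=16)
E
```

```text
t 4.83 p [574.   99.3  86.4] yaw 0.0919 tilt 0.0072 F [-0.3  1.3  0.2] w 52.4 q6 [ 0.15  0.55  1.81 -0.    0.78  1.63]
tooldelta [-131.8  -25.1   25.5]
[319.1 336.6] [430.8  17.2] 12.5
[228.7 324.6] [442.3 112.8] 43.4
[ 24.3 220.7] [528.7 341. ] 49.5
[254.8 206.9] [570.   98.1] 31.5
[503.7 135.3] [ 665.8 -149.1] 59.3
[450.  125.7] [660.9 -71.4] 71.8
[365.4 116.8] [653.8  15.7] 50.4
[255.5 112.3] [646.3 104.6] 81.0
[375.8  50.7] [710.5  12.1] 244.4
```

View pics/w3.png

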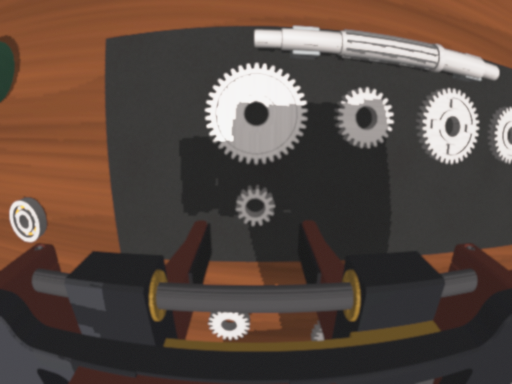

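The 32 mm gear now stands at (570.0,98.1), pixel (255,207), flat and squarely ahead of the 80. Next is the 42 mm gear.

{"name": "carry_out", "arguments": {"rows": [[[-0.033,-0.0063,0],[0,0,0.004],0.25],[[-0.033,-0.0063,0],[0,0,0],0.25],[[-0.033,-0.0063,0],[0,0,0],0.25],[[-0.033,-0.0063,0.01],[0,0,0],0.25],[[0,0,0.02],[0,0,0],0.25],[[0,0,0],[0,0,0],0.25],[[0,0,0],[0,0,0],0.25]]}}

```text
t: 5.47
ee_pos: [436.8, 112.1, 51.3]
orientation: [3.138, 0.138, -0.004]
ft_force: [-0.4, 0.2, 0.6]
width: 65.6
```

```bash
python3 - <<'E'
from h import *
st((441.2,112.5,5))
wr("pics/w4.png",z=14)
E
```

```text
t 5.47 p [436.8 112.1  51.3] yaw 0.0882 tilt 0.0024 F [-0.4  0.2  0.6] w 65.6 q6 [0.22 0.48 2.1  0.   0.56 1.71]
tooldelta [ 4.5  0.  46.3]
[ 84.4 330. ] [292.6 273.8] 32.7
[ 28.1 359.7] [195.1 394.6] 254.0
[254.1 297.6] [365.1 105.6] 210.0
[468.2 283.5] [ 378.1 -107.5] 28.3
[ 65.8 291. ] [340.4 284.3] 85.7
[486.1 231.3] [ 434.9 -106.2] 65.7
[397.7 228.5] [434.1  -2.2] 69.0
[253.2 208.1] [442.3 113.1] 45.2
[10.9 89.4] [526.3 326.4] 51.4
[292.2  27.6] [569.4  98.2] 36.9
[491.4   9.4] [633.8 -74.7] 67.8
```

{"name": "carry_out", "arguments": {"rows": [[[0.0045,-0.0005,0.018],[0,0,0],0.25],[[0,0,0.016],[0,0,0],0.25],[[0,0,0.008],[0,0,0],0.25],[[0,0,0.004],[0,0,0],0.25],[[0,0,0],[0,0,0],1],[[0,0,0],[0,0,0],1],[[0,0,0],[0,0,0],1],[[0,0,0],[0,0,0],1],[[0,0,0],[0,0,0],1],[[0,0,0],[0,0,0],1]]}}

```text
t: 6.35
ee_pos: [442.4, 113.2, 6.8]
orientation: [-3.138, -0.138, -0.002]
ft_force: [-0.2, -0.7, 5.3]
width: 40.7
```

```bash
python3 - <<'E'
from h import *
st((587.4,-81.8,60))
E
```

```text
t 6.35 p [442.4 113.2   6.8] yaw 0.0879 tilt 0.0013 F [-0.2 -0.7  5.3] w 40.7 q6 [ 0.22  0.58  2.1  -0.    0.47  1.71]
tooldelta [127.4 206.9 -53.1]
```

{"name": "carry_out", "arguments": {"rows": [[[0,0,-0.02],[0,0,0],1],[[0,0,-0.034],[0,0,0],1],[[0.0182,0.0296,0],[0,0,0],1],[[0.0182,0.0296,0],[0,0,0],1],[[0.0182,0.0296,0],[0,0,0],1],[[0.0182,0.0296,0],[0,0,0],1],[[0.0182,0.0296,0],[0,0,0],1],[[0.0182,0.0296,0],[0,0,0],1],[[0.0182,0.0293,0],[0,0,0],1],[[0,0,0],[0,0,0],1],[[0,0,0],[0,0,0],1]]}}

```text
t: 7.27
ee_pos: [587.4, -83.3, 60.0]
orientation: [3.139, 0.134, 0.001]
ft_force: [-0.0, -0.1, -1.2]
width: 40.9
```

```bash
python3 - <<'E'
from h import *
st((587.4,-81.8,9.5))
wr("pics/w5.png",z=15)
E
```

```text
t 7.27 p [587.4 -83.3  60. ] yaw 0.0853 tilt 0.0004 F [-0.  -0.1 -1.2] w 40.9 q6 [-0.16  0.6   1.79  0.    0.75  1.32]
tooldelta [ 0.1 -1.5 50.5]
[254.1 243.7] [561.5 -85.7] 55.8
[ 47.8 211.3] [569.6  98.9] 34.0
[129.6 114.5] [653.7  13.2] 51.1
[ 40.8 124.1] [646.3  99.7] 81.8
[373.3 112.6] [ 669.6 -163.2] 61.0
[250.7 108.6] [661.8 -74.8] 71.0
```

View pics/w5.png

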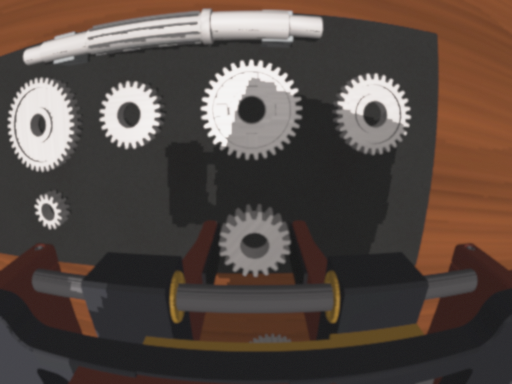

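The 42 mm gear is held level at (255,241), squarely ahead of the dogged 70 at (251,109). I lower it.

{"name": "carry_out", "arguments": {"rows": [[[0,-0.0015,0.022],[0,0,0],1],[[0,0,0.018],[0,0,0],1],[[0,0,0.007],[0,0,0],1],[[0,0,0.0035],[0,0,0],1],[[0,0,0],[0,0,0],1],[[0,0,0],[0,0,0],1],[[0,0,0],[0,0,0],0.4],[[0,0,0],[0,0,0],0.4],[[0,0,0],[0,0,0],0.4],[[0,0,-0.02],[0,0,0],0.4],[[0,0,-0.035],[0,0,0],0.25],[[0,0,-0.015],[0,0,0],0.25]]}}

```text
t: 8.32
ee_pos: [588.0, -80.5, 82.5]
orientation: [3.138, 0.138, 0.004]
ft_force: [1.3, -0.8, -0.0]
width: 62.7
```

```bash
python3 - <<'E'
from h import *
st((431.5,-113,60))
wr("pics/w6.png",z=16)
E
```

```text
t 8.32 p [588.  -80.5  82.5] yaw 0.0878 tilt 0.0028 F [ 1.3 -0.8 -0. ] w 62.7 q6 [-0.16  0.57  1.78  0.    0.79  1.33]
tooldelta [-158.9   18.6   22.1]
[271.8 336.6] [ 446.1 -111.3] 44.6
[184.8 335.6] [436.2 -21.5] 40.6
[ 63.5 204.2] [570.   97.9] 33.9
[252.9 207. ] [584.8 -80.1] 40.6
[143.7 114.2] [653.8  13. ] 51.1
[ 57.9 122.5] [646.2  99.5] 81.5
[365.8 113.6] [ 669.7 -162.9] 60.8
[254.5 109.8] [662.  -74.7] 70.8
[184.7  41.5] [712.7 -16.3] 243.7
```

View pics/w6.png

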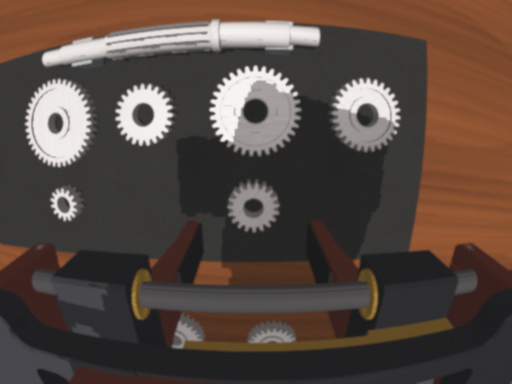

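The 42 mm gear stands at (584.8,-80.1), pixel (253,207). Next is the 52 mm gear.

{"name": "carry_out", "arguments": {"rows": [[[-0.0318,0.0037,0],[0,0,0],0.2],[[-0.0318,0.0037,0],[0,0,0],0.2],[[-0.0318,0.0037,0],[0,0,0],0.2],[[-0.0318,0.0037,0.01],[0,0,0],0.2],[[-0.0318,0.0037,0.02],[0,0,0],0.2],[[0,0,0],[0,0,0],0.2],[[0,0,0],[0,0,0],0.2]]}}

```text
t: 8.95
ee_pos: [427.7, -112.6, 48.9]
orientation: [-3.138, -0.135, 0.005]
ft_force: [0.2, -0.3, 1.7]
width: 70.4
```

```bash
python3 - <<'E'
from h import *
st((431.5,-113,5))
wr("pics/w7.png",z=14)
E
```

```text
t 8.95 p [ 427.7 -112.6   48.9] yaw 0.0863 tilt 0.0033 F [ 0.2 -0.3  1.7] w 70.4 q6 [-0.28  0.48  2.12  0.    0.55  1.2 ]
tooldelta [ 3.9  0.8 43.9]
[ 82.  330.1] [284.8  51. ] 29.6
[ 25.4 359.8] [186.1 174.4] 221.4
[253.2 299.3] [ 355.9 -118.2] 221.2
[ 75.6 294.7] [331.7  46.7] 58.5
[471.2 283.1] [ 370.5 -333.3] 20.3
[ 37.4 283.3] [333.4  94.9] 20.5
[255. 211.] [ 432.  -113.1] 54.6
[120.8 203.9] [428.  -12.7] 68.0
[19.2 29.6] [568.8  95. ] 46.2
[225.4   8.4] [569.4 -81.7] 38.7
```

View pics/w7.png

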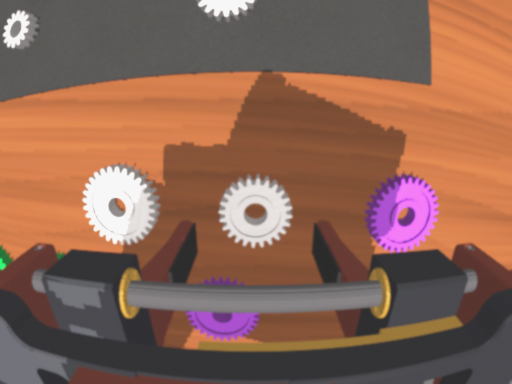

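The 52 mm gear is at (255,211), between the jaws. The 62 at (120,204) and the purple at (403,213) are clear.

{"name": "carry_out", "arguments": {"rows": [[[0.004,0.0005,0.018],[0,0,0],0.2],[[0,0,0.014],[0,0,0],0.2],[[0,0,0.007],[0,0,0],0.2],[[0,0,0.004],[0,0,0],0.2],[[0,0,0],[0,0,0],1],[[0,0,0],[0,0,0],1],[[0,0,0],[0,0,0],1],[[0,0,0],[0,0,0],1],[[0,0,0],[0,0,0],1],[[0,0,0],[0,0,0],1]]}}

```text
t: 9.83
ee_pos: [434.5, -112.9, 7.2]
orientation: [3.138, 0.138, 0.002]
ft_force: [0.4, 1.2, 3.3]
width: 51.0
```

```bash
python3 - <<'E'
from h import *
st((595.0,-171.2,60))
E
```

```text
t 9.83 p [ 434.5 -112.9    7.2] yaw 0.0878 tilt 0.0012 F [0.4 1.2 3.3] w 51.0 q6 [-0.28  0.57  2.11  0.    0.46  1.2 ]
tooldelta [154.8  72.1 -52.6]
```

{"name": "carry_out", "arguments": {"rows": [[[0,0,-0.02],[0,0,0],1],[[0,0,-0.034],[0,0,0],1],[[0.0314,0.0144,0],[0,0,0],1],[[0.0314,0.0144,0],[0,0,0],1],[[0.0314,0.0144,0],[0,0,0],1],[[0.0314,0.0144,0],[0,0,0],1],[[0.0314,0.0144,0],[0,0,0],1],[[0,0,0],[0,0,0],1],[[0,0,0],[0,0,0],1]]}}

```text
t: 10.58
ee_pos: [597.7, -171.4, 60.3]
orientation: [3.138, 0.137, 0.001]
ft_force: [-0.7, 0.0, -1.4]
width: 51.1
```

```bash
python3 - <<'E'
from h import *
st((597,-171.2,10))
wr("pics/w8.png",z=15)
E
```

```text
t 10.58 p [ 597.7 -171.4   60.3] yaw 0.0875 tilt 0.0006 F [-0.7  0.  -1.4] w 51.1 q6 [-0.3   0.63  1.72 -0.    0.79  1.19]
tooldelta [-0.8 -0.2 50.3]
[254.3 246.7] [ 569.2 -174.2] 69.2
[137.  217.3] [584.4 -80.4] 43.8
[  1.5 139.1] [643.3  66. ] 22.7
[ 40.5 127. ] [653.7  12.4] 51.8
[252.5 112.6] [ 669.5 -164.2] 60.3
[133.  117.2] [661.8 -77.5] 71.2
[95.  45.3] [717.5 -40.4] 184.5
```

View pics/w8.png

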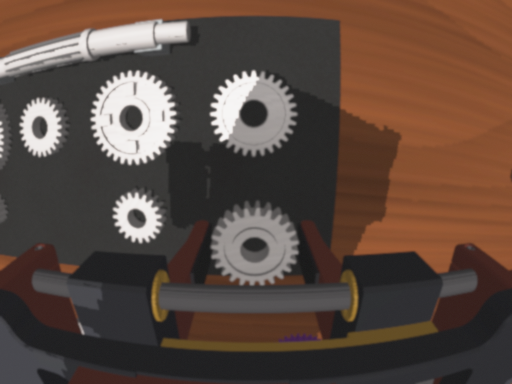

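The 52 mm gear is held at (255,245) ahead of the 60 at (253,113), and the 42 at (137,217) is clear. I lower it.

{"name": "carry_out", "arguments": {"rows": [[[-0.0008,0,0.022],[0,0,0],1],[[0,0,0.018],[0,0,0],1],[[0,0,0.007],[0,0,0],1],[[0,0,0.0035],[0,0,0],1],[[0,0,0],[0,0,0],1],[[0,0,0],[0,0,0],1],[[0,0,0],[0,0,0],0.28],[[0,0,0],[0,0,0],0.28],[[0,0,0],[0,0,0],0.28],[[0,0,-0.02],[0,0,0],0.28],[[0,0,-0.035],[0,0,0],0.2],[[0,0,-0.015],[0,0,0],0.1]]}}

```text
t: 11.63
ee_pos: [597.3, -171.3, 83.2]
orientation: [3.137, 0.138, 0.005]
ft_force: [1.3, 0.2, -0.3]
width: 73.4
```

```bash
python3 - <<'E'
from h import *
st((427.5,-10.5,50))
wr("pics/w9.png",z=16)
E
```

```text
t 11.63 p [ 597.3 -171.3   83.2] yaw 0.0878 tilt 0.0032 F [ 1.3  0.2 -0.3] w 73.4 q6 [-0.3   0.6   1.72  0.    0.82  1.18]
tooldelta [-155.2 -175.2   32.5]
[  5.7 204.6] [569.3  94.2] 32.9
[146.2 207.6] [584.8 -80.5] 43.9
[253.3 210.1] [ 591.2 -171.5] 51.3
[ 55.7 124.2] [654.   11.8] 51.4
[  8.  133.7] [645.4  79. ] 76.9
[252.6 112. ] [ 669.5 -164.2] 60.1
[143.6 116. ] [661.6 -77.5] 71.1
[96.8 53. ] [715.1 -29.7] 209.0
```

View pics/w9.png

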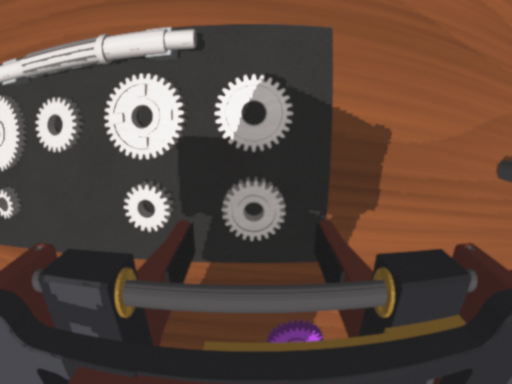

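The 52 mm gear stands at (591,-171.5). Next is the 62 mm gear.

{"name": "carry_out", "arguments": {"rows": [[[-0.0259,-0.0292,0],[0,0,0],0.05],[[-0.0259,-0.0292,0],[0,0,0],0.05],[[-0.0259,-0.0292,0],[0,0,0],0.05],[[-0.0259,-0.0292,0],[0,0,0],0.05],[[-0.0259,-0.0292,0],[0,0,0],0.05],[[-0.0259,-0.0292,0.01],[0,0,0],0.05],[[0,0,0.02],[0,0,0],0.05],[[0,0,0],[0,0,0],0.05],[[0,0,0],[0,0,0],0.05]]}}

```text
t: 12.43
ee_pos: [425.8, -9.9, 50.0]
orientation: [-3.138, -0.139, 0.001]
ft_force: [0.3, -0.2, 0.9]
width: 83.3
```

```bash
python3 - <<'E'
from h import *
st((427.5,-10,6))
wr("pics/w10.png",z=14)
E
```

```text
t 12.43 p [425.8  -9.9  50. ] yaw 0.0886 tilt 0.0009 F [ 0.3 -0.2  0.9] w 83.3 q6 [-0.05  0.46  2.16 -0.    0.53  1.43]
tooldelta [ 1.7  0.3 44. ]
[ 83.5 329.7] [283.3 151.7] 30.8
[ 27.9 360.2] [185.1 271.3] 251.7
[250.  296.7] [356.  -12.9] 263.3
[ 73.  294.4] [328.6 152.9] 52.6
[252.1 213.9] [427.5  -8.5] 64.6
[469.6  35.1] [ 588.2 -168.2] 65.6
[372.9  16.9] [577.1 -79.8] 50.0
[121.1  14.5] [565.4  96.5] 39.6
```

View pics/w10.png

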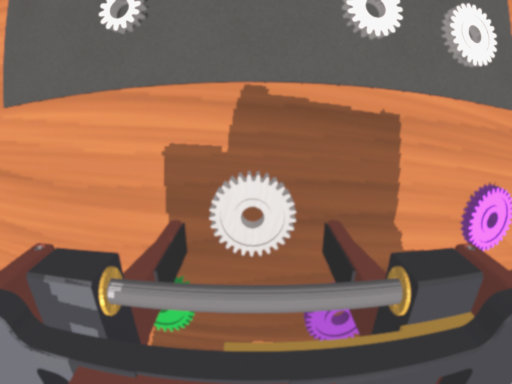

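The steel 62 mm gear is at (252,214), centred between the jaws. The green (170,305) and purple (333,320) gears lie behind it, clear of the fingers.

{"name": "carry_out", "arguments": {"rows": [[[0.001,-0.001,0.018],[0,0,0],0.05],[[0,0,0.015],[0,0,0],0.05],[[0,0,0.007],[0,0,0],0.05],[[0,0,0.004],[0,0,0],0.05],[[0,0,0],[0,0,0],1],[[0,0,0],[0,0,0],1],[[0,0,0],[0,0,0],1],[[0,0,0],[0,0,0],1],[[0,0,0],[0,0,0],1],[[0,0,0],[0,0,0],1]]}}

```text
t: 13.32
ee_pos: [427.2, -9.0, 6.7]
orientation: [3.138, 0.138, 0.002]
ft_force: [-0.1, -1.1, 6.0]
width: 61.2
```

```bash
python3 - <<'E'
from h import *
st((579.8,8.0,60))
E
```

```text
t 13.32 p [427.2  -9.    6.7] yaw 0.0878 tilt 0.0013 F [-0.1 -1.1  6. ] w 61.2 q6 [-0.05  0.56  2.16 -0.    0.42  1.43]
tooldelta [153.5  -3.5 -53.1]
```

{"name": "carry_out", "arguments": {"rows": [[[0,0,-0.02],[0,0,0],1],[[0,0,-0.034],[0,0,0],1],[[0.0307,-0.0007,0],[0,0,0],1],[[0.0307,-0.0007,0],[0,0,0],1],[[0.0307,-0.0007,0],[0,0,0],1],[[0.0307,-0.0007,0],[0,0,0],1],[[0.0307,-0.0007,0],[0,0,0],1],[[0,0,0],[0,0,0],1],[[0,0,0],[0,0,0],1]]}}

```text
t: 14.07
ee_pos: [580.2, 8.3, 59.8]
orientation: [-3.138, -0.139, -0.0]
ft_force: [-0.7, -0.2, -3.9]
width: 61.3
```

```bash
python3 - <<'E'
from h import *
st((579.5,8,9.5))
wr("pics/w11.png",z=15)
E
```

```text
t 14.07 p [580.2   8.3  59.8] yaw 0.0883 tilt 0.0002 F [-0.7 -0.2 -3.9] w 61.3 q6 [-0.01  0.59  1.82  0.    0.74  1.48]
tooldelta [-0.7  0.2 50.3]
[254.3 241.1] [556.6   5.9] 82.1
[137.6 214.4] [569.5  98.5] 33.4
[367.2 215.4] [584.3 -80. ] 40.9
[457.  214.8] [ 590.2 -171.3] 54.2
[467.3 124.8] [ 668.8 -162.2] 61.8
[253.6 109.5] [654.1  14.9] 51.0
[375.1 114.2] [661.6 -72.9] 70.8
[134.1 114.6] [646.1 101.2] 80.9
```

View pics/w11.png

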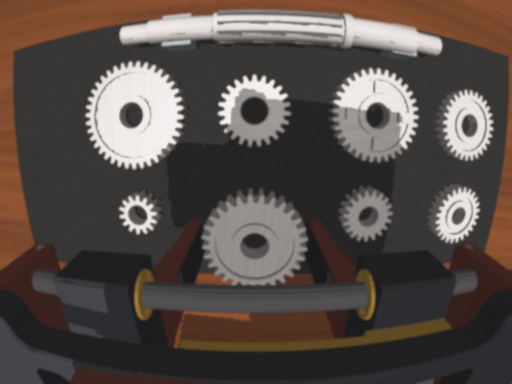

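The 62 mm gear is held at (254,240), ahead of the 50 at (254,110), with clear gaps either side. I lower it.

{"name": "carry_out", "arguments": {"rows": [[[-0.0007,0,0.022],[0,0,0],1],[[0,0,0.018],[0,0,0],1],[[0,0,0.007],[0,0,0],1],[[0,0,0.0033],[0,0,0],1],[[0,0,0],[0,0,0],1],[[0,0,0],[0,0,0],1],[[0,0,0],[0,0,0],0.18],[[0,0,0],[0,0,0],0.18],[[0,0,0],[0,0,0],0.18],[[0,0,-0.02],[0,0,0],0.18],[[0,0,-0.035],[0,0,0],0.18],[[0,0,-0.025],[0,0,0],0.2]]}}

```text
t: 15.12
ee_pos: [578.7, 8.0, 91.5]
orientation: [3.139, 0.138, 0.0]
ft_force: [1.5, 0.7, -0.6]
width: 70.5
```

```bash
python3 - <<'E'
from h import *
st((527.5,342.5,90))
wr("pics/w12.png",z=16)
E
```

```text
t 15.12 p [578.7   8.   91.5] yaw 0.0878 tilt 0.0002 F [ 1.5  0.7 -0.6] w 70.5 q6 [-0.01  0.54  1.81 -0.    0.79  1.48]
tooldelta [ -21.7 -337.7    1.5]
[150.2 200.4] [570.  98.] 33.5
[354.7 201.3] [584.6 -79.6] 40.1
[438.9 202.4] [ 590.4 -170.7] 54.1
[254.1 202.3] [576.4   7.5] 62.2
[446.7 120.3] [ 668.8 -161.7] 61.2
[253.1 107.7] [654.1  15.1] 50.5
[360.9 111.3] [661.8 -73.2] 70.8
[147.8 112. ] [645.9 101.4] 80.9
[279.3  40.2] [ 7.108e+02 -6.000e-01] 243.0
```

View pics/w12.png

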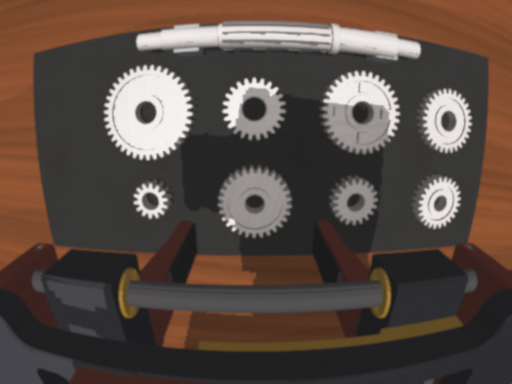

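All four drive gears are placed, the last at (254,202). Next is the bearing. I travel to it, then turn the jaws a quarter turn so they close across the row.

{"name": "carry_out", "arguments": {"rows": [[[-0.0024,-0.0375,0],[0,0,0],0.2],[[-0.0024,-0.0375,0],[0,0,0],0.2],[[-0.0024,-0.0375,0],[0,0,0],0.2],[[-0.0024,-0.0375,0],[0,0,0],0.2],[[-0.0024,-0.0375,0],[0,0,0],0.2],[[-0.0024,-0.0375,0],[0,0,0],0.2],[[-0.0024,-0.0375,0],[0,0,0],0.2],[[-0.0024,-0.0375,0],[0,0,0],0.2],[[-0.0024,-0.0375,0],[0,0,0],0.2],[[0,0,0],[0,0,-0.12],0.2],[[0,0,0],[0,0,-0.12],0.2],[[0,0,0],[0,0,-0.12],0.2]]}}

```text
t: 16.17
ee_pos: [527.1, 343.4, 89.9]
orientation: [-3.06, -0.709, -0.001]
ft_force: [0.1, -0.2, 0.2]
width: 70.4
```

{"name": "carry_out", "arguments": {"rows": [[[0,0,0],[0,0,-0.12],0.2],[[0,0,0],[0,0,-0.12],0.2],[[0,0,0],[0,0,-0.12],0.2],[[0,0,0],[0,0,-0.12],0.2],[[0,0,0],[0,0,-0.12],0.2],[[0,0,0],[0,0,-0.12],0.2],[[0,0,0],[0,0,-0.12],0.2],[[0,0,0],[0,0,-0.12],0.2],[[0,0,0],[0,0,-0.12],0.2],[[0,0,0],[0,0,-0.12],0.2],[[0,0,0],[0,0,0],0.2],[[0,0,0],[0,0,0],0.2]]}}

```text
t: 17.17
ee_pos: [527.5, 342.3, 90.0]
orientation: [2.138, 2.301, 0.0]
ft_force: [0.2, 1.0, 0.2]
width: 70.1
```

```bash
python3 - <<'E'
from h import *
st((527.5,343,6))
wr("pics/w13.png",z=14)
E
```

```text
t 17.17 p [527.5 342.3  90. ] yaw 1.6442 tilt 0.0003 F [0.2 1.  0.2] w 70.1 q6 [ 0.56  0.6   1.7  -0.    0.85  0.48]
tooldelta [ 0.7  0.  84. ]
[235.6 298.1] [516.1 240.5] 268.1
[253.5 195.1] [526.  346.2] 49.5
[448.  154.8] [705.4 398.3] 96.9
```

View pics/w13.png

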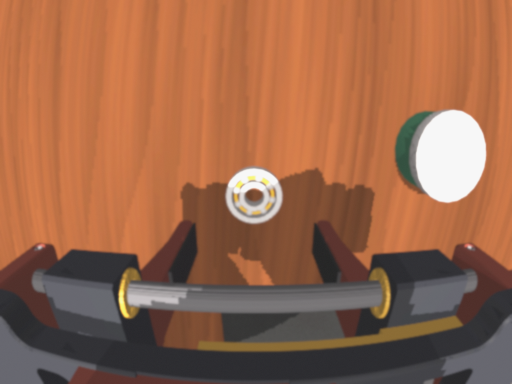

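The bearing, with its balls showing, is at (254,195). The jar at (448,155) is clear. I go down and grip it.

{"name": "carry_out", "arguments": {"rows": [[[0.0025,-0.001,0.03],[0,0,0],0.2],[[0,0,0.026],[0,0,0],0.2],[[0,0,0.016],[0,0,0],0.2],[[0,0,0.008],[0,0,0],0.2],[[0,0,0.004],[0,0,0],0.2],[[0,0,0],[0,0,0],1],[[0,0,0],[0,0,0],1],[[0,0,0],[0,0,0],1],[[0,0,0],[0,0,0],1],[[0,0,0],[0,0,0],1],[[0,0,0],[0,0,0],1]]}}

```text
t: 18.13
ee_pos: [527.0, 345.1, 7.0]
orientation: [2.134, 2.305, 0.003]
ft_force: [-0.7, -0.1, 5.9]
width: 46.1
```

```bash
python3 - <<'E'
from h import *
st((566.0,157,60))
E
```

```text
t 18.13 p [527.  345.1   7. ] yaw 1.6476 tilt 0.0019 F [-0.7 -0.1  5.9] w 46.1 q6 [0.56 0.72 1.71 0.   0.71 0.48]
tooldelta [-190.5   24.5  -53.1]
```

{"name": "carry_out", "arguments": {"rows": [[[0,0,-0.02],[0,0,0],1],[[0,0,-0.034],[0,0,0],1],[[-0.0317,0.0041,0],[0,0,0],1],[[-0.0317,0.0041,0],[0,0,0],1],[[-0.0317,0.0041,0],[0,0,0],1],[[-0.0317,0.0041,0],[0,0,0],1],[[-0.0317,0.0041,0],[0,0,0],1],[[-0.0317,0.0041,0],[0,0,0],1],[[0,0,0],[0,0,0],1],[[0,0,0],[0,0,0],1],[[0,0,0],[0,0,0],1]]}}

```text
t: 19.05
ee_pos: [565.4, 157.1, 59.9]
orientation: [-2.135, -2.304, -0.0]
ft_force: [0.3, -0.2, -0.9]
width: 45.9
```

```bash
python3 - <<'E'
from h import *
st((566,157,9.8))
im=imaging.get_image("scene");cv2.imwrite("pics/s2.png",cv2.resize(im[150:330,120:440,::-1],None,fx=2.4,fy=2.4))
E
```

```text
t 19.05 p [565.4 157.1  59.9] yaw 1.647 tilt 0.0002 F [ 0.3 -0.2 -0.9] w 45.9 q6 [0.25 0.59 1.8  0.   0.74 0.17]
tooldelta [-0.2  0.6 50.1]
```

View pics/s2.png

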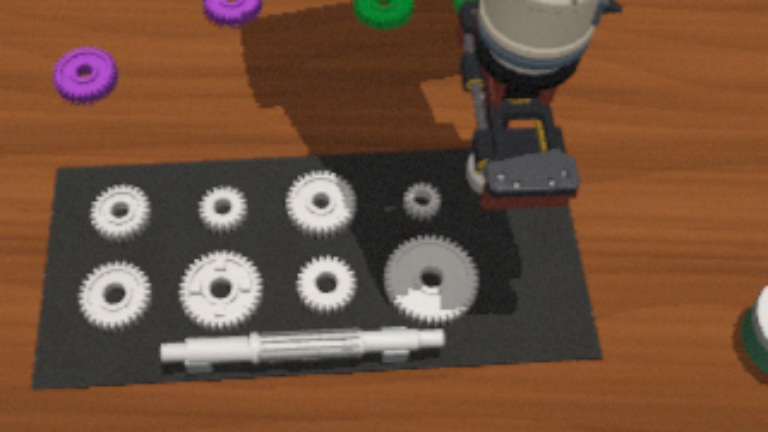

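The bearing is in the jaws beside the 32 mm gear at (422,200) in the crop. It is over the mat, and the fingers are clear of the 80. I lower it.

{"name": "carry_out", "arguments": {"rows": [[[0,0.0005,0.022],[0,0,0],1],[[0,0,0.018],[0,0,0],1],[[0,0,0.007],[0,0,0],1],[[0,0,0.0033],[0,0,0],1],[[0,0,0],[0,0,0],1],[[0,0,0],[0,0,0],1],[[0,0,0],[0,0,0],0.35],[[0,0,0],[0,0,0],0.35],[[0,0,0],[0,0,0],0.35],[[0,0,-0.02],[0,0,0],0.35],[[0,0,-0.035],[0,0,0],0.35],[[0,0,-0.03],[0,0,0],0.3]]}}

```text
t: 20.1
ee_pos: [565.4, 156.9, 95.3]
orientation: [-2.134, -2.305, 0.002]
ft_force: [-0.2, 0.2, 0.6]
width: 60.3
```

{"name": "carry_out", "arguments": {"rows": [[[0.03,0,-0.02],[0,0,0],0.3],[[0.035,0,-0.02],[0,0,0],0.3],[[0.035,0,-0.02],[0,0,0],0.3],[[0.035,0,-0.02],[0,0,0],0.3],[[0.035,0,-0.02],[0,0,0],0.3],[[0.035,0,0],[0,0,0],0.3],[[0.035,0,0],[0,0,0],0.3],[[0.035,0,0],[0,0,0],0.3],[[0,0,0],[0,0,0],0.3],[[0,0,0],[0,0,0],0.3]]}}

```text
t: 20.93
ee_pos: [544.1, 432.7, 194.3]
orientation: [2.131, 2.308, -0.0]
ft_force: [-0.8, -0.8, 0.5]
width: 61.4
```

```bash
python3 - <<'E'
from h import *
st()
C={}
for n in("top","scene"):
    im=imaging.get_image(n);cv2.imwrite(f"pics/{n}9.png",im[:,:,::-1])
    for b in blobs(n,im,16,lo=90):
        if 550<b[1][0]<690 and -200<b[1][1]<200:
            ax=np.array([.9962,.0869]);ay=np.array([-.0869,.9962])
            print(n,*b,'row',round(float(b[1]@ax),1),round(float(b[1]@ay),1))
im=cv2.imread("pics/top9.png")[90:280,100:410]
cv2.imwrite("pics/crop9.png",cv2.resize(im,None,fx=2.5,fy=2.5))
E
```

```text
t 20.93 p [544.1 432.7 194.3] yaw 1.6506 tilt 0.0001 F [-0.8 -0.8  0.5] w 61.4 q6 [ 0.65  0.55  1.48 -0.    1.1   0.58]
top [220.2 168.7] [571.2  98.7] 34.2 row 577.6 48.7
top [197.6 169.9] [567.3 158.3] 50.4 row 578.9 108.4
top [288.  163.9] [585.5 -80.2] 44.2 row 576.3 -130.8
top [254.8 166.8] [576.9   7.5] 63.8 row 575.4 -42.7
top [322.7 161.9] [ 591.8 -171.6] 54.6 row 574.6 -222.4
top [252.3 138.8] [654.2  15.1] 52.3 row 653.0 -41.8
top [219.  141.2] [646.6 104.2] 82.3 row 653.2 47.6
top [285.9 136.2] [662.  -74.7] 71.9 row 653.0 -131.9
top [319.6 133.5] [ 670.3 -164.8] 62.3 row 653.4 -222.4
scene [167.4 272.8] [ 674.  -164.1] 65.6 row 657.2 -222.0
scene [255.6 268. ] [658.1  14. ] 54.2 row 656.8 -43.2
scene [211.7 270.4] [666.1 -75. ] 74.3 row 657.1 -132.6
scene [299.4 266. ] [650.8 103.3] 85.1 row 657.3 46.4
scene [212.4 236.6] [588.6 -80.5] 49.1 row 579.4 -131.3
scene [169.8 238.1] [ 595.2 -171.2] 58.9 row 578.1 -222.3
scene [295.4 232.9] [574.3  96.9] 39.2 row 580.5 46.6
scene [323.2 232.1] [570.5 156.4] 55.8 row 581.9 106.2
scene [253.4 234.4] [580.6   6.9] 68.7 row 579.0 -43.6
```

View pics/crop9.png

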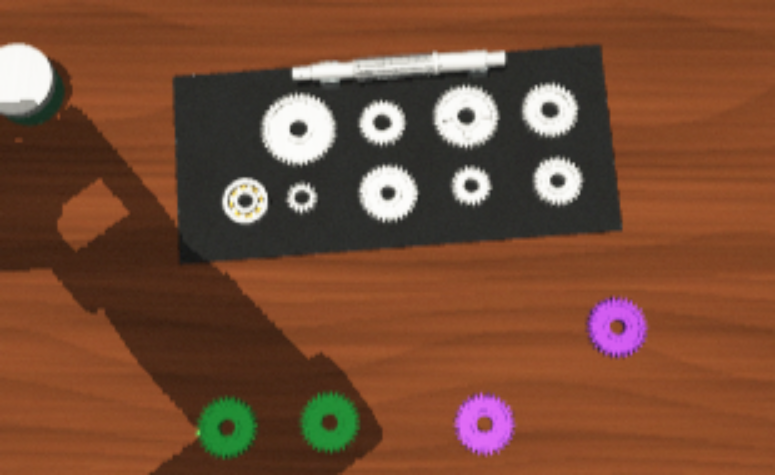

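View pics/scene9.png

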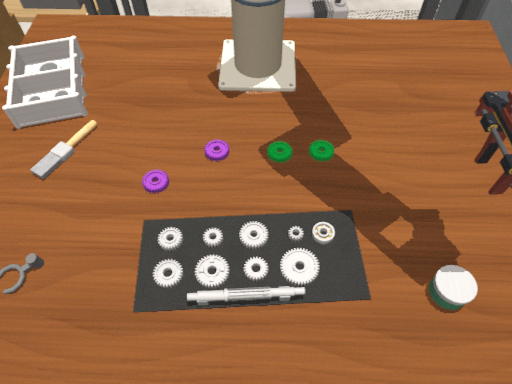

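Both views show all five parts flat on the mat and in line. In the top view, drive gears are 75.6–78.8 mm in front, with at most 1.1 mm sideways error. Bearing to 32 mm gear is 59.7 mm. The arm is clear.

```bash
python3 -c "
from workcell import close_job
print(close_job())"
```

```text
the job is handed in; nothing more can be done
None
```

The four drive gears now lie flat on the mat in front of their driven gears: 32 by the 80, 62 by the 50, 42 by the 70 and 52 by the 60. The bearing is at the left-hand end of the row. I handed the job in at about 21 s of the 106 s allowed; no verdict is reported.

My last checks, from the top camera:

| Check | Measured | Allowed |
|---|---|---|
| Drive gears in front of their driven gears | 75.6–78.8 mm | 64–88 mm |
| Sideways error of the drive gears | up to 1.1 mm | 12 mm |
| Bearing to 32 mm gear, centre to centre | 59.7 mm | 47.5–71.5 mm |
| Bearing in front of the 80's centre (in line with the row) | about 74 mm | 61–91 mm |
| Driven gears' apparent shift | about 1 mm or less, within measuring noise | 12 mm |

- **Cameras:** the scene camera agreed on these spacings, though its absolute x positions read about 3–4 mm farther out than the top camera's.
- **Not measured:** I judged flatness by eye only, and did not measure tilt or height directly.
- **Left alone:** I did not touch the green and purple look-alikes, and the arm ended clear of everything.

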